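# Spot an instrument panel for drilling with an automatic centre punch

### The arm

A 7-joint arm with a two-finger parallel gripper is mounted at the origin on the work surface. World frame = base frame: x ahead of the robot, y to its left, z up, the work surface at z = 0. Lengths are in m, angles in rad, forces in N, time in s.
With the tool pointing down it reaches from about 0.35 to 0.775 m from the base axis. Payload 3.1 kg.
Tool frame: the origin (TCP) lies on the centre line of the jaws, within the pads' length; the fingertips stand ahead of it and the grasp point (between the pads) lies 2 mm behind it (env.tcp_to_tips is the z of the fingertips in the tool frame, in m); z points along the fingers, y is the line along which they close (so a half turn about z gives the same grasp; the last joint's range is limited). The gripper opens to 85 mm and grips with 20 to 120 N. Pads are 22 mm wide; open, the fingers measure 114 mm over their backs; the gripper's body (76 mm by 85 mm) begins 54 mm behind the grasp point. The pads swing forward as they close: fully open they stand 13 mm farther back than shut.
Start: joints at [-1.167, 0.311, 0.014, 1.512, -0.004, 1.319, -0.027], TCP at [0.237, 0.496, 0.248] pointing down, gripper open.
Joint ranges: [-2.7, 2.7], [-0.3, 1.91], [-1.27, 1.3], [0.12, 2.57], [-1.44, 4.58], [0.2, 2.03], [-3.05, 3.05]. Speed limits (rad/s): [2.79, 2.79, 3.14, 3.14, 3.14, 3.14, 3.14].

### API

Orientations are given as [roll, pitch, yaw] about the fixed x, y, z axes, in that order (R = Rz(yaw) Ry(pitch) Rx(roll)).
In Python, from rig import env gives the robot as it stands.
- The arm moves only by the tool send_rows, never from a script. Its argument "steps" is a list of rows, each a list of 7 numbers: the shift along the tool's x, y, z in mm, then the turn, a rotation vector about the tool's x, y, z in rad, then the opening, from -1 (shut) to 1 (fully open). A call has 1 to 20 rows; each row is the pose to reach, as a shift and turn from the pose commanded when the call began, along the tool's axes at that moment; what a row does not reach only later rows make up. A row lasts 1/8 s, in which the tool goes at most 62.5 mm and 10.7 degrees, less where a joint would pass 70% of its speed; a pose out of reach is approached as far as the arm can. A call with a gripper value outside its range is refused whole. The fingers move at their own pace and stop on an object; "grip_force" is the grip in N (left out, the last holds). Time passes only in rows, so rows that repeat a pose let the fingers close. It gives the time, the measured TCP pose, the force, the opening and the grip force at its end, in the units of the state.
- env.read_state(): the state, without advancing time (a new reading comes with each control period).
- env.read_camera(name): name is "scene" or "top"; returns the picture (420x560x3 uint8, blue, green, red); there is no depth.
- env.camera_params(name): a dict with "fx", "fy", "cx", "cy" (pixels), "pose" (4x4, takes a point from camera to world coordinates). Camera axes: x right, y up, looking along -z (the intrinsics and any distortion apply to the point x, -y, -z); pixel columns grow to the right and rows downward; lengths in m; the calibration is good to about 2 mm. A picture is of the moment at which its call begins. camera_params takes no time and is no camera call.
- env.finish_job(): hands the job in; it is judged then, once.
The state is a dict: "clock": time; "qpos": joint angles; "qvel": joint speeds; "tau": joint torques, N m; "tcp_pos": TCP position; "ee_rot": TCP orientation; "force": force on the tool from outside, world axes, zero at the start; "moment": the same for the moment, N m; "grip_width": finger opening in m; "grip_force": force on a finger pad.
Only numpy, scipy, OpenCV 4.12 (cv2) and the standard library are available. Lean on these libraries where they do the work, as an engineer would, in place of code of your own. Each camera call takes 0.05 s, during which the arm holds its last target. There are 200 camera calls.

### The job

Mark the clamped panel for drilling: take the spring-loaded centre punch out of the tool block, set its point on the panel through the open hole of the angle bracket, and press it straight down until its hidden spring snaps. Do not bear hard on the bracket, and stop as soon as it snaps so that the punch is not forced hard against its stop. Then stand the punch back in its hole in the block and leave everything else as it is.

Things in the scene. Friction and masses are not known exactly. Their poses are not given: they have to be found in the camera images.
- punch: Automatic centre punch, steel, about 0.17 kg, 108 mm long, standing point down in one of the block's two holes. Round: pointed stem 5 mm dia. from 0 to 26 mm, tapered nose to 40 mm, straight barrel 19 mm dia. to 96 mm (grip it at about 86 mm), cap 17 mm dia. above. Origin: the point's end while the stem is fully out; z up the barrel to the cap. It cocks itself again when lifted.
- punch_tip (a point): End of the punch's point (cone 1.7 mm high, end 1.6 mm wide), on the stem. Pressing the barrel down drives the stem into it: 2 N at first, then 0.3 N per mm over an idle travel of 1 to 9 mm (set by the cap, unknown); then the load climbs over about 4 mm more to 12 to 16 N, where the spring snaps and the load falls at once to 4 to 6 N. It bottoms about 2 mm after the snap.
- punch_pin (a joint): Trip pin hidden in the punch's barrel, slides sideways, in m: 0 cocked, pushed out as the spring is loaded, 0.002 to 0.003 once it has snapped (the reading is noisy: the force on the tool tells better).
- panel: Aluminium panel 140 x 200 x 3 mm with a 60 mm square window, under two strap clamps (20 mm high) on a plywood board 160 x 250 x 18 mm fixed to the bench. Origin: centre of the board's underside; y along its long side, z up; the panel's top is 21 mm above the origin. The bracket is on its +y half.
- bracket: Dark steel angle bracket, screwed tight on the panel, turned any way: foot 56 x 36 mm, 4 mm thick, flat on the panel; upright leg 32 mm high at one end. Origin: centre of the foot's underside, on the panel's top; x along the foot away from the leg, z up. Leg at x = -26 mm, brass screw head 11 mm wide, 4 mm high at x = -7 mm, open round hole 7 mm dia. right through at x = +14 mm.
- bracket_hole (a point): Centre of the open hole at the top face of the bracket's foot: the panel lies 4 mm below it.
- block: Wooden tool block fixed to the bench, 56 x 130 mm and 66 mm high, with two vertical holes of 21 mm dia. and 60 mm deep at y = +40 and y = -40 mm. Origin: centre of its underside; z up, y along its long side.
- block_hole_a (a point): Mouth centre (top face) of the block's hole at y = +40 mm.
- block_hole_b (a point): Mouth centre (top face) of the block's hole at y = -40 mm.
- driver: Nut driver standing in the block's other hole, to be left alone: steel shaft 19 mm dia., 68 mm long, black handle 29 mm dia. above it, 134 mm in all. Origin: lower end of the shaft; z up.
- tape: Roll of tape lying flat, 96 mm dia., 24 mm high, to be left alone. Origin: centre of its underside.
- spray: Spray can, 52 mm dia., 165 mm high, to be left alone. Origin: centre of its underside.
There are look-alikes about, which are no part of the job. Leave any blue look-alike of the punch alone.

How it is judged:
By the outcome, as a careful person would: the job done as asked, in the order asked, and still so for the second after the job is handed in, with the robot touching nothing.
It also fails if it takes over 72 s, if anything falls off the work surface, if the arm or the gripper's body presses on something with over 40 N, if the wrist force passes 120 N, or if a joint passes its speed limit or range.

## Working session

There is one attempt and no reset: what is moved stays moved. The work goes in short steps, Python scripts to look and compute and a tool call to move; the robot and the scene stay as the last step left them, time stands still between calls to the robot, and variables do not carry over. Pictures are saved under pics/ and viewed, at most 12 in all, crops included, and the job is handed in when it is done.

Besides the shell and the picture viewer there is one more tool, called after ">>>" as a command line: name --pt "numbers of a row" for each row, then --argument value for the rest. send_rows: Moves the arm, as the interface text tells. Its arguments: {"type":"object","properties":{"steps":{"type":"array","items":{"type":"array","items":{"type":"number"}}},"grip_force":{"type":"number"}},"required":["steps"]}

```bash
ls; mkdir -p pics; python3 - <<'E'
from rig import env
import cv2
for n in("scene","top"):
    cv2.imwrite(f"pics/{n}0.png",env.read_camera(n)); p=env.camera_params(n); print(n,p)
s=env.read_state(); print(s, env.tcp_to_tips)
E
```

```text
pics
scene {'fx': 386.15185154541655, 'fy': 386.15185154541655, 'cx': 271.94678288997636, 'cy': 206.88117949890625, 'pose': array([[ 0.86560933, -0.30101555,  0.40013764,  0.8991952 ],
       [ 0.50065159,  0.53350937, -0.68170062, -0.60190652],
       [-0.00827469,  0.79041596,  0.61251461,  0.55442629],
       [ 0.        ,  0.        ,  0.        ,  1.        ]])}
top {'fx': 495.6305857790741, 'fy': 495.6305857790741, 'cx': 281.6874546042288, 'cy': 207.90718437906176, 'pose': array([[ 0.02217893,  0.99629516, -0.08309062,  0.51186061],
       [-0.99953515,  0.02035839, -0.02269393, -0.08612543],
       [-0.02091826,  0.08355533,  0.99628356,  1.2055493 ],
       [ 0.        ,  0.        ,  0.        ,  1.        ]])}
{'clock': 0.1, 'qpos': array([-1.16671306,  0.31165056,  0.0140118 ,  1.51291711, -0.0043637 ,
        1.31917691, -0.02721467]), 'qvel': array([-0.00047413, -0.00158175, -0.00104965, -0.00383599, -0.00051991,
       -0.00114567, -0.00072697]), 'tau': array([ 8.64531103e-04, -3.80851364e+01,  1.46679673e-01, -2.31240016e+01,
        1.23169753e-02,  8.13503430e-03, -4.61284515e-06]), 'tcp_pos': array([0.23688043, 0.49568977, 0.24731879]), 'ee_rot': array([-3.13947451e+00,  1.30020571e-04,  2.69586245e+00]), 'force': array([ 0.12306721,  0.02550263, -0.90718417]), 'moment': array([-0.03256262, -0.02692057, -0.02868688]), 'grip_force': 0.0, 'grip_width': 0.08569855179015705} 0.017
```

View pics/scene0.png

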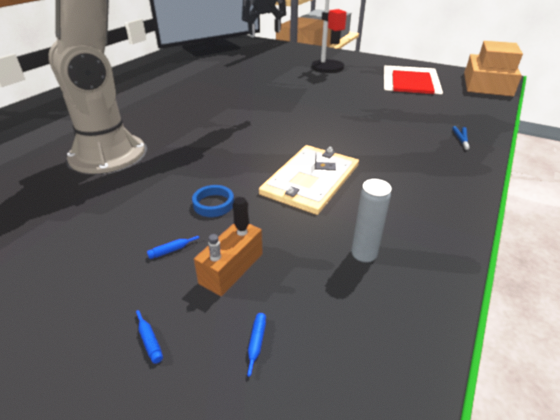

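View pics/top0.png

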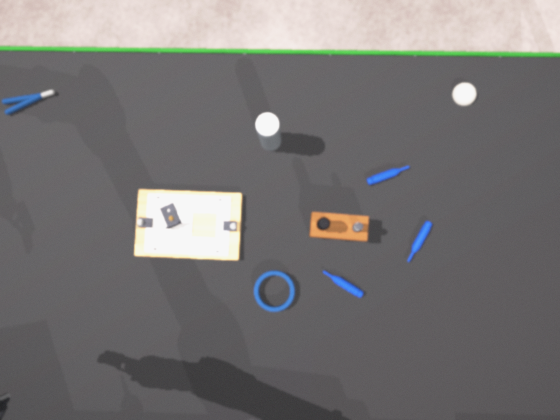

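Scene: punch stands at about (214,245) in the block, driver at (241,212), board at (310,178), can at (370,220). Top: punch (357,227), driver (323,224), bracket about (171,216), board (188,225), can (268,125). Next I zoom in on the bracket and block in both views.

```bash
python3 - <<'E'
import cv2,numpy as np
t=cv2.imread("pics/top0.png");s=cv2.imread("pics/scene0.png")
def c(i,x,y,w,h): return cv2.resize(i[y:y+h,x:x+w],(400,300),interpolation=cv2.INTER_CUBIC)
a=np.hstack([c(t,150,195,48,36),c(t,300,198,80,60)])
b=np.hstack([c(s,296,138,64,48),c(s,184,190,100,75)])
cv2.imwrite("pics/z1.png",np.vstack([a,b]))
E
```

```text
(no output)
```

View pics/z1.png

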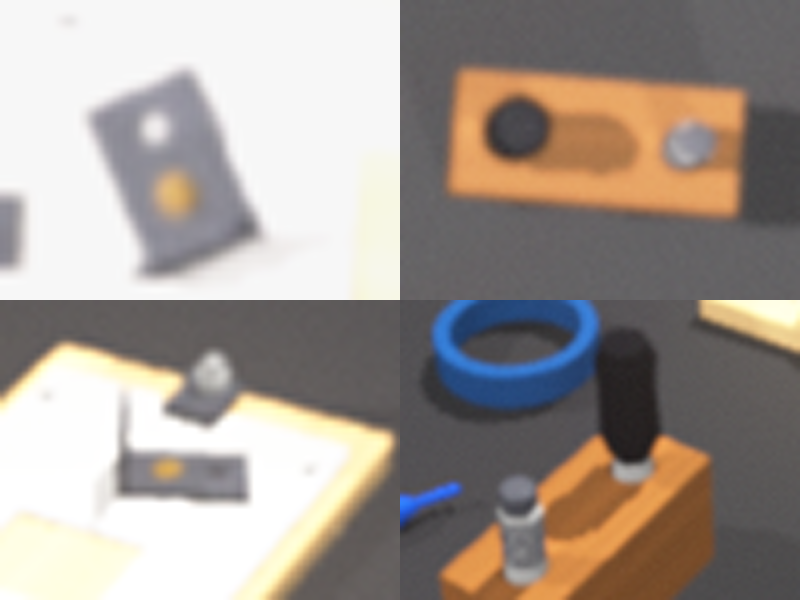

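```bash
cat > h.py <<'E'
import cv2,numpy as np
from rig import env
def ray(n,uv):
    p=env.camera_params(n);T=p["pose"]
    d=T[:3,:3]@np.array([(uv[0]-p["cx"])/p["fx"],-(uv[1]-p["cy"])/p["fy"],-1.0])
    return T[:3,3],d
def onz(n,uv,z):
    o,d=ray(n,uv);return o+d*(z-o[2])/d[2]
def proj(n,X):
    p=env.camera_params(n);T=p["pose"];c=T[:3,:3].T@(np.asarray(X)-T[:3,3])
    return np.array([p["cx"]+p["fx"]*c[0]/-c[2],p["cy"]-p["fy"]*c[1]/-c[2]])
def tri(a,b):
    (o,d),(q,e)=ray("top",a),ray("scene",b)
    st=np.linalg.lstsq(np.c_[d,-e],q-o,rcond=None)[0]
    A,B=o+d*st[0],q+e*st[1];return (A+B)/2,np.linalg.norm(A-B)
E
python3 - <<'E'
from h import *
np.set_printoptions(precision=4,suppress=True)
t=cv2.imread("pics/top0.png");s=cv2.imread("pics/scene0.png")
hs=cv2.cvtColor(t,cv2.COLOR_BGR2HSV)
m=cv2.inRange(hs,(5,120,80),(20,255,255)); m[:,:295]=0;m[:,385:]=0;m[:190]=0;m[260:]=0
m=cv2.morphologyEx(m,cv2.MORPH_CLOSE,np.ones((15,15)))
c=max(cv2.findContours(m,0,2)[0],key=cv2.contourArea);r=cv2.minAreaRect(c)
print("block",r)
P=np.array([onz("top",q,.066)[:2] for q in cv2.boxPoints(r)]);print(P,P.mean(0),np.linalg.norm(np.diff(P,axis=0),axis=1))
# driver black
def cen(img,roi,f):
    x0,y0,x1,y1=roi;g=f(img[y0:y1,x0:x1].astype(float));y,x=np.mgrid[y0:y1,x0:x1];return np.array([(g*x).sum(),(g*y).sum()])/g.sum(),g.sum()
cap,_=cen(t,(349,219,366,235),lambda i:(np.clip(i[...,0]-i[...,2]+60,0,60)))  # grey vs orange
print("cap",cap,onz("top",cap,.114))
drv,n=cen(t,(312,214,334,235),lambda i:(i.max(2)<90)*1.);print("drv",drv,n,onz("top",drv,.140))
# bracket
g=cv2.cvtColor(t,cv2.COLOR_BGR2GRAY)
hole,n=cen(t,(164,206,173,215),lambda i:np.clip(i.min(2)-140,0,200));print("hole",hole,onz("top",hole,.021),onz("top",hole,.025))
print(g[204:217,162:177])
b=cv2.inRange(hs,(15,100,80),(25,255,255));sc,n=cen(t,(165,212,180,226),lambda i:np.clip(i[...,2]-i[...,0]-40,0,200));print("screw",sc,n,onz("top",sc,.029))
# scene: hole
print(cv2.cvtColor(s,cv2.COLOR_BGR2GRAY)[160:171,312:338])
# board
w=cv2.inRange(g,150,255);w[:, :125]=0;w[:,255:]=0;w[:180]=0;w[270:]=0
c=max(cv2.findContours(w,0,2)[0],key=cv2.contourArea);r=cv2.minAreaRect(c)
P=np.array([onz("top",q,.018)[:2] for q in cv2.boxPoints(r)]);print("board",P.mean(0),P,np.linalg.norm(np.diff(P,axis=0),axis=1))
E
```

```text
block ((338.94140625, 226.20346069335938), (58.04879379272461, 24.99669075012207), 4.763641834259033)
[[ 0.5429 -0.1242]
 [ 0.6004 -0.128 ]
 [ 0.592  -0.2608]
 [ 0.5348 -0.2565]] [ 0.5675 -0.1924] [0.0575 0.1331 0.0573]
cap [357.4836 226.7121] [ 0.5649 -0.2287  0.114 ]
drv [323.0619 223.4124] 97.0 [ 0.5691 -0.1515  0.14  ]
hole [167.9209 209.151 ] [0.602 0.215 0.021] [0.6017 0.214  0.025 ]
[[247 247 247 247 246 243 233 213 184 166 163 196 239 247 247]
 [247 246 243 235 225 208 184 168 157 152 149 170 222 245 247]
 [243 232 212 188 173 165 158 156 152 151 149 155 194 239 247]
 [210 184 166 156 154 155 158 158 154 149 150 151 169 220 245]
 [162 150 148 146 150 169 187 179 159 154 151 150 158 194 238]
 [145 143 145 143 155 200 225 214 176 155 149 148 152 175 222]
 [148 144 141 142 160 215 236 223 182 153 149 146 145 158 199]
 [157 143 141 141 156 196 220 206 168 149 144 143 140 146 179]
 [169 146 142 141 147 166 178 169 154 145 144 141 139 143 163]
 [188 151 143 141 144 147 149 147 142 141 142 142 140 140 153]
 [213 161 142 142 141 143 143 144 144 143 144 143 144 139 146]
 [231 179 147 
[... 781 characters left out ...]
1 124
  117 119 130 139 147 197 250 255]
 [238 229 184 125 121 133 135 133 138 150 156 151 144 138 135 134 135 132
  130 130 139 141 143 189 250 255]
 [234 230 186 122 116 130 130 130 133 133 135 133 133 132 133 133 137 142
  143 142 145 143 141 183 249 255]
 [232 228 184 122 111 120 122 121 121 120 120 120 123 122 122 123 127 134
  137 136 138 136 135 178 248 255]
 [231 229 208 186 181 183 184 185 180 164 162 169 171 155 134 123 120 125
  130 127 129 126 124 168 246 255]
 [232 239 249 255 255 255 255 255 255 250 249 254 254 246 226 207 201 201
  204 205 204 200 195 214 250 255]]
board [0.5674 0.1671] [[0.487  0.2945]
 [0.653  0.2954]
 [0.6473 0.0382]
 [0.4822 0.0402]] [0.166  0.2573 0.1651]
```

```bash
python3 - <<'E'
from h import *
np.set_printoptions(precision=4,suppress=True)
s=cv2.imread("pics/scene0.png").astype(float)
print("cap",tri((357.5,226.8),(213.6,236.6)))
print("axis proj scene", proj("scene",(.5649,-.2287,.114)),proj("scene",(.5649,-.2287,.07)))
g=np.clip(s[...,2]-s[...,0]-30,0,200);x0,y0=315,158;r=g[y0:170,x0:330];y,x=np.mgrid[y0:170,x0:330]
sc=((r*x).sum()/r.sum(),(r*y).sum()/r.sum());print("screw",sc,tri((170.55,217.8),sc))
print("hole",onz("top",(168.25,209.93),.023))
gs=s.mean(2)
for v in range(232,262,2): print(v,gs[v,202:228].astype(int), (s[v,202:228,2]-s[v,202:228,0]).astype(int))
E
```

```text
cap (array([ 0.5646, -0.2292,  0.1113]), np.float64(0.0005049537209168284))
axis proj scene [213.9147 235.2772] [216.4036 253.7682]
screw (np.float64(322.32183908045977), np.float64(164.56465517241378)) (array([0.5797, 0.2056, 0.0268]), np.float64(0.0028673411024089587))
hole [0.6    0.2136 0.023 ]
232 [ 82  84  83  83  83  83  83  83  84  82  83  84  84  82  85  81  83  80
  83  88 105 124 141 150 152 155] [  1   1  -1   0   0   0   0   1   1   1   2   1   2   2   1   1   1   0
   1  14  49  95 129 146 151 150]
234 [ 83  82  83  83  82  82  84  85  96 106 114 118 117 111  99  91  82  86
 105 129 144 151 153 154 155 154] [  1   0   1   0   1   0   1  -1  -4  -6  -9 -11  -7  -7  -3  -2  -1  14
  51 100 134 148 150 150 149 149]
236 [ 83  82  83  83  82  83  92 111 125 131 133 134 134 134 130 116 114 130
 142 150 152 155 153 153 149 136] [  0   0   2   1   1   1  -1  -6 -12 -12 -11  -9 -11 -11 -12   2  53 107
 137 148 152 150 150 152 148 136]
238 [ 84  86  82  82  82  85  89 106 122 130 129 131 132 134 124 114 127 147
 153 153 153 148 136 125 115 104] [  2   0   1  -1   1   0  -4  -8 -1
[... 1769 characters left out ...]
  -1  -3   8
  54 111 140 144 144 144 146 146]
256 [153 152 154 153 155 153 139 129 135 140 131 119 117 114 118 123 127 134
 135 136 138 143 143 143 143 142] [149 151 149 152 151 153 142  93  30   1  -2  -2  -1  -1  -1  -1  -1   6
  40  98 135 143 145 144 145 143]
258 [155 156 156 151 140 116  94  97 136 166 174 171 169 167 165 162 155 144
 140 139 142 142 142 142 140 143] [150 150 151 152 140 120  98  65  23   5   2   1   4   3   1   2   7  31
  84 127 143 145 143 142 143 144]
260 [156 152 138 118 101  99  98  98 110 130 149 156 157 156 154 156 155 149
 146 144 143 143 143 144 146 143] [152 152 139 118 103  98  99  95  72  43  24  19  18  20  35  63  97 126
 141 145 146 146 144 146 145 144]
```

```bash
cat >> h.py <<'E'
from scipy.spatial.transform import Rotation as Ro
def go(pos,yaw,lean=None):
    s=env.read_state();R=Ro.from_euler('xyz',s["ee_rot"])
    Rt=Ro.from_euler('xyz',[np.pi,0,yaw])
    d=R.inv().apply(np.asarray(pos)-s["tcp_pos"])*1000
    print("shift",d.round(2),"turn",(R.inv()*Rt).as_rotvec().round(4),"t",s["clock"],"F",s["force"].round(2),"tcp",s["tcp_pos"].round(4),"rpy",s["ee_rot"].round(4))
E
python3 -c "
from h import *
go([.565,-.2305,.20],1.508)"
```

```text
shift [-609.13 -513.68   48.49] turn [-0.0018  0.0014  1.1879] t 0.1 F [ 0.12  0.03 -0.91] tcp [0.2369 0.4957 0.2473] rpy [-3.1395e+00  1.0000e-04  2.6959e+00]
```

>>> send_rows --pt "-609 -514 48 -0.002 0.001 1.188 1" --pt "-609 -514 48 -0.002 0.001 1.188 1" --pt "-609 -514 48 -0.002 0.001 1.188 1" --pt "-609 -514 48 -0.002 0.001 1.188 1" --pt "-609 -514 48 -0.002 0.001 1.188 1" --pt "-609 -514 48 -0.002 0.001 1.188 1" --pt "-609 -514 48 -0.002 0.001 1.188 1" --pt "-609 -514 48 -0.002 0.001 1.188 1" --pt "-609 -514 48 -0.002 0.001 1.188 1" --pt "-609 -514 48 -0.002 0.001 1.188 1" --pt "-609 -514 48 -0.002 0.001 1.188 1" --pt "-609 -514 48 -0.002 0.001 1.188 1" --pt "-609 -514 48 -0.002 0.001 1.188 1" --pt "-609 -514 48 -0.002 0.001 1.188 1" --pt "-609 -514 48 -0.002 0.001 1.188 1" --pt "-609 -514 48 -0.002 0.001 1.188 1"

```text
clock: 2.1
tcp_pos: [0.5652, -0.2277, 0.2003]
ee_rot: [3.141, -0.004, 1.511]
force: [-0.3, 0.1, -0.3]
grip_width: 0.0855
grip_force: 0.0
```

```bash
python3 -c "
from h import *
go([.565,-.2300,.092],1.508)
t=env.read_camera('top');s=env.read_camera('scene')
c=lambda i,x,y:cv2.resize(i[y:y+120,x:x+120],(400,400),interpolation=cv2.INTER_CUBIC)
cv2.imwrite('pics/t1.png',t);cv2.imwrite('pics/s1.png',s)
cv2.imwrite('pics/z2.png',np.hstack([c(t,300,165),c(s,155,165)]))"
```

```text
shift [ -2.71  -0.18 108.25] turn [ 0.0009 -0.0037  0.0028] t 2.1 F [-0.32  0.08 -0.33] tcp [ 0.5652 -0.2277  0.2003] rpy [ 3.1407 -0.0037  1.5108]
```

View pics/z2.png

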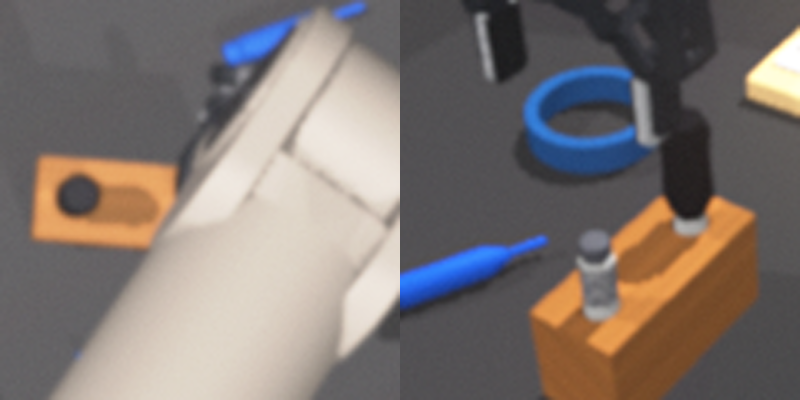

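Scene view: open jaws straddle the punch (cap at about (213,237)), punch upright; in the top view the arm hides it. Descending.

>>> send_rows --pt "-2.5 0 30 0.001 -0.003 0.003 1" --pt "-2.5 0 60 0.001 -0.003 0.003 1" --pt "-2.5 0 85 0.001 -0.003 0.003 1" --pt "-2.5 0 105 0.001 -0.003 0.003 1" --pt "-2.5 0 110 0.001 -0.003 0.003 1" --pt "-2.5 0 110 0.001 -0.003 0.003 1" --pt "-2.5 0 110 0.001 -0.003 0.003 -1" --pt "-2.5 0 110 0.001 -0.003 0.003 -1" --pt "-2.5 0 110 0.001 -0.003 0.003 -1" --pt "-2.5 0 110 0.001 -0.003 0.003 -1" --pt "-2.5 0 110 0.001 -0.003 0.003 -1" --pt "-2.5 0 110 0.001 -0.003 0.003 -1" --grip_force 60

```text
clock: 3.7
tcp_pos: [0.565, -0.2324, 0.0905]
ee_rot: [3.142, 0.001, 1.505]
force: [-0.4, 1.0, 2.0]
grip_width: 0.017
grip_force: 58.5
```

```bash
python3 -c "
from h import *
go([.565,-.2300,.090],1.508)
s=env.read_camera('scene');cv2.imwrite('pics/s2.png',s)
print(env.read_state()['moment'])"
```

```text
shift [ 2.41 -0.15  0.49] turn [ 0.0001  0.0012 -0.0031] t 3.7 F [-0.39  1.    1.97] tcp [ 0.565  -0.2324  0.0905] rpy [3.1415e+00 1.2000e-03 1.5049e+00]
[0.01045599 0.13436495 0.01567464]
```

```bash
python3 -c "
from h import *
s=cv2.imread('pics/s2.png')
cv2.imwrite('pics/z3.png',cv2.resize(s[190:290,150:280],(780,600),interpolation=cv2.INTER_CUBIC))"
```

```text
(no output)
```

View pics/z3.png

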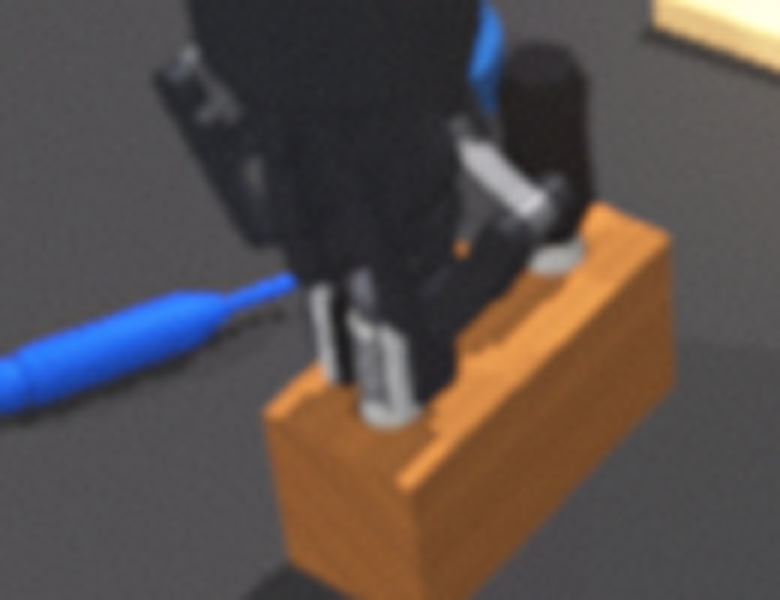

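Jaws hold the barrel just above the block (barrel base at about px (215,259)), driver clear. Checking where the barrel sits relative to the jaws, then lifting a little.

```bash
python3 -c "
from h import *
for y in(-.222,-.2324,-.24): print(proj('scene',(.565,y,.066)),proj('scene',(.565,y,.102)))
s=cv2.imread('pics/s2.png').astype(int);g=s.sum(2)//3;o=s[...,2]-s[...,0]
for v in (250,252,254,256,258,260): print(v,g[v,200:226],o[v,200:226])
"
```

```text
[218.90263322 253.08172091] [216.98469477 238.19842257]
[215.41734613 256.68885225] [213.36292772 241.76635454]
[212.82441922 259.37242686] [210.66686217 244.42234493]
250 [ 83  89 114 148 159 125  64  32  48  89 116 119 109 108 141 158 148 111
  67  43  39  37  37  40  39  50] [ 1 21 49 39 13  1  0  0  1 -4 -3 -4 -3 -3 -3 -3 -2 -2 -5 -2 -1 -1  0 -2
 -4 22]
252 [120 136 146 157 161 132  79  40  44  80 106 116 115 110 138 164 153 120
  78  48  39  37  38  38  39  59] [ 85 122 136 102  44   9  -1   0   1   0  -3  -3  -5  -1  -1  -3  -2  -2
  -3  -2  -2   0  -2  -3  -3  33]
254 [147 148 147 135 118 103  86  67  69  88 102 117 115 104 124 157 155 134
  93  52  39  38  38  50  74 107] [146 147 146 134 101  71  59  52  52  40  13   0  -2  -1  -3  -1  -2  -1
  -2  -1  -3  -3   1  21  57 103]
256 [115 105 101 100  97  98  97  96  90  89 108 119 118 109 116 146 157 144
 109  63  44  53  83 116 135 143] [117 104 102 100  97  98 100  95  86  55  19   0  -4  -2  -1  -1  -2  -3
  -4  -3  -1  23  73 113 136 143]
258 [ 97  96  98  99 100  99  99  95  85  89 131 164 171 164 150 150 159 151
 137 119  92  88 109 132 140 141] [ 96  96  97 100  99 100 100  97  88  57  19   3   2   3   3  -2  -2  -3
   1  18  42  78 111 134 143 143]
260 [ 99 101  99  98  97  99  97 100  99  98 109 130 149 156 155 155 148 131
 113 100  94 106 127 138 142 144] [ 99 100 101  98  98  96  98  98 100  93  70  43  26  18  20  20  24  33
  52  70  87 109 131 141 143 143]
```

>>> send_rows --pt "0 0 -10 0 0 0 -1" --pt "0 0 -40 0 0 0 -1" --pt "0 0 -75 0 0 0 -1" --pt "0 0 -105 0 0 0 -1" --pt "0 0 -120 0 0 0 -1" --pt "0 0 -120 0 0 0 -1" --pt "0 0 -120 0 0 0 -1"

```text
clock: 4.62
tcp_pos: [0.5642, -0.2316, 0.2087]
ee_rot: [-3.139, 0.0, 1.505]
force: [0.1, -0.2, -1.8]
grip_width: 0.0172
grip_force: 59.2
```

```bash
python3 -c "
from h import *
go([.565,-.2324,.2100],1.508)
print(env.read_state()['moment'])
s=env.read_camera('scene');cv2.imwrite('pics/s3.png',s);t=env.read_camera('top');cv2.imwrite('pics/t3.png',t)
cv2.imwrite('pics/z4.png',cv2.resize(s[150:270,150:280],(650,600),interpolation=cv2.INTER_CUBIC))"
```

```text
shift [-0.71  0.8  -1.31] turn [-0.0027  0.0001 -0.0032] t 4.625 F [ 0.1  -0.25 -1.8 ] tcp [ 0.5642 -0.2316  0.2087] rpy [-3.1389e+00  1.0000e-04  1.5048e+00]
[ 0.04240382  0.01130185 -0.04130257]
```

View pics/z4.png

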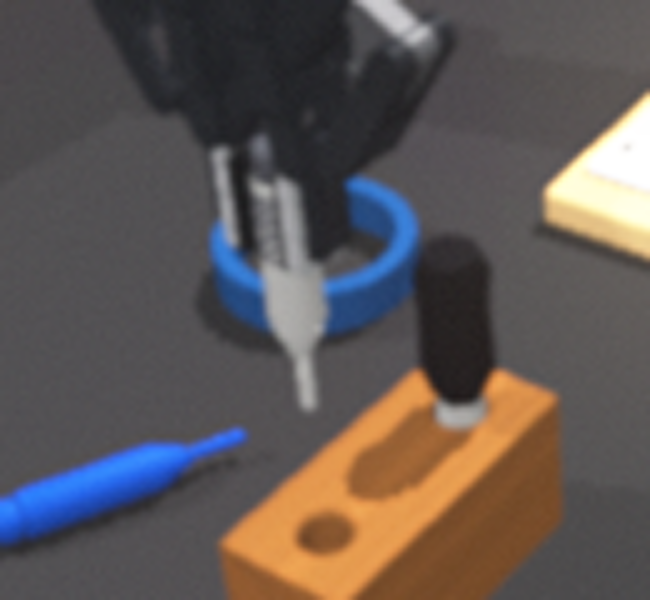

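Punch hangs point-down: tip at about px (211.5,231.3), barrel in the pads at about (206,195); the empty hole's mouth centre is at (215,256.4), matching my grasp position.

```bash
python3 -c "
from h import *
np.set_printoptions(linewidth=200,suppress=True,precision=2)
s=cv2.imread('pics/s3.png').astype(int);g=s.sum(2)//3
for v in range(200,235): print(v,g[v,196:220])
T=np.array([.5642,-.2316,.2087])
for z in (-.084,-.06,-.044,-.034,-.019,0): print(z,proj('scene',T+[0,0,z]))
print(proj('scene',T+[.001,0,-.084]),proj('scene',T+[0,.001,-.084]))
"
```

```text
200 [115  88  61  53  57  72 102 122 125 118 111 139 162 156 131  93  51  37  39  43  62  81  84  81]
201 [122 101  80  68  68  83 105 122 132 126 111 137 161 157 139 101  64  50  49  62  80  92  89  85]
202 [131 120 105  85  76  91 123 142 138 123 107 131 160 159 145 125 102  87  77  79  87  89  86  82]
203 [133 131 124 108  92  95 134 160 159 146 124 128 152 155 147 138 129 122 105  88  86  82  83  85]
204 [125 131 129 126 112 112 142 168 172 169 156 151 157 157 148 142 141 136 112  91  85  87  92  98]
205 [110 121 130 130 127 125 148 167 176 174 172 166 165 160 155 148 145 141 125 105 102 105 113 120]
206 [ 91 102 114 123 124 131 148 164 173 174 172 172 169 166 161 154 149 146 138 127 123 124 128 130]
207 [ 81  86  95 102 110 121 140 161 171 174 173 171 171 166 163 158 152 148 144 138 129 124 121 120]
208 [ 76  79  83  84  87 100 123 153 170 174 172 170 170 167 162 158 152 146 139 127 111 105  99  95]
209 [ 79  77  79  80  79  82 105 146 170 173 173 172 170 167 164 160 153 149 132 111  90  84  82  80]
210 [ 77  79  79  79  77  77  98 143 169 174 174 171 170 168 163 159 154 148 134
[... 1885 characters left out ...]
4  83  83  84  85  84  81  86 110 151 171 152 112  88  83  83  83  84  84]
230 [ 84  83  83  83  83  83  82  83  84  83  83  82  84 102 144 165 151 114  88  83  82  84  84  83]
231 [ 82  83  82  83  83  83  85  84  82  83  82  83  84  92 120 140 131 105  86  83  84  83  83  84]
232 [ 83  83  83  84  83  83  83  84  80  82  84  83  83  84  94 105 101  89  85  82  84  81  81  84]
233 [81 83 84 83 81 82 82 83 83 80 84 84 84 83 84 85 85 84 82 81 84 83 83 83]
234 [82 83 82 82 82 83 84 84 83 83 84 82 83 82 83 82 83 82 84 84 82 82 81 89]
-0.084 [211.9  231.41]
-0.06 [210.39 220.44]
-0.044 [209.34 212.84]
-0.034 [208.67 207.97]
-0.019 [207.64 200.48]
0 [206.29 190.66]
[212.38 231.6 ] [212.26 231.06]
```

```bash
python3 -c "
from h import *
np.set_printoptions(suppress=True,precision=4)
h=onz('scene',(330.2,164.6),.025);c=onz('scene',(322.32,164.56),.0275)
print('scene hole',h,'screw',c,(h-c)[:2],np.linalg.norm((h-c)[:2]))
ht=onz('top',(168.25,209.93),.023);ct=onz('top',(170.55,217.82),.0275)
print('top hole',ht,'screw',ct,(ht-ct)[:2],np.linalg.norm((ht-ct)[:2]))
print('top hole in scene',proj('scene',[*ht[:2],.025]),'top screw in scene',proj('scene',ct))
# bracket outline in top -> foot
t=cv2.imread('pics/top0.png');g=cv2.cvtColor(t,6);m=cv2.inRange(g,0,200);m[:,:158]=0;m[:,184:]=0;m[:200]=0;m[231:]=0
c=max(cv2.findContours(m,0,2)[0],key=cv2.contourArea);r=cv2.minAreaRect(c);P=np.array([onz('top',q,.025)[:2] for q in cv2.boxPoints(r)]);print(P,np.linalg.norm(np.diff(P,axis=0),axis=1))
# hole b per top
print('scene hole_b',onz('scene',(214.8,256.0),.066))
"
```

```text
scene hole [0.5954 0.2172 0.025 ] screw [0.579  0.2035 0.0275] [0.0164 0.0136] 0.02133363411583151
top hole [0.6    0.2136 0.023 ] screw [0.5809 0.2061 0.0275] [0.0192 0.0075] 0.020550354422947115
top hole in scene [331.3028 165.6899] top screw in scene [323.3977 164.2813]
[[0.6036 0.2344]
 [0.6174 0.2021]
 [0.5681 0.1801]
 [0.5543 0.2124]] [0.0352 0.054  0.035 ]
scene hole_b [ 0.563  -0.2316  0.066 ]
```

Hole estimate from both views about (0.599, 0.213). Lifting over the driver, then crossing to hover above it.

>>> send_rows --pt "0 0 -30 0 0 0 -1" --pt "10 0 -55 0 0 0 -1" --pt "55 1 -60 0 0 0 -1" --pt "105 1 -60 0 0 0 -1" --pt "155 2 -60 0 0 0 -1" --pt "205 2 -60 0 0 0 -1" --pt "255 3 -60 0 0 0 -1" --pt "305 3 -60 0 0 0 -1" --pt "355 4 -50 0 0 0 -1" --pt "400 5 -20 0 0 0 -1" --pt "430 5 20 0 0 0 -1" --pt "445 5 50 0 0 0 -1" --pt "448 5 62 0 0 0 -1" --pt "448 5 65 0 0 0 -1" --pt "448 5 65 0 0 0 -1" --pt "448 5 65 0 0 0 -1"

```text
clock: 6.72
tcp_pos: [0.6007, 0.2134, 0.1465]
ee_rot: [3.139, 0.0, 1.503]
force: [0.4, 0.2, -1.7]
grip_width: 0.0169
grip_force: 59.2
```

```bash
python3 -c "
from h import *
go([.5995,.2145,.125],1.508)
s=env.read_camera('scene');cv2.imwrite('pics/s4.png',s);t=env.read_camera('top');cv2.imwrite('pics/t4.png',t)
a=cv2.resize(s[125:185,290:360],(400,343),interpolation=cv2.INTER_CUBIC);b=cv2.resize(t[180:249,130:210],(400,343),interpolation=cv2.INTER_CUBIC)
cv2.imwrite('pics/z5.png',np.hstack([a,b]))"
```

```text
shift [ 1.04 -1.31 21.48] turn [ 0.0028  0.0003 -0.0048] t 6.725 F [ 0.38  0.19 -1.7 ] tcp [0.6007 0.2134 0.1465] rpy [3.1388e+00 3.0000e-04 1.5032e+00]
```

View pics/z5.png

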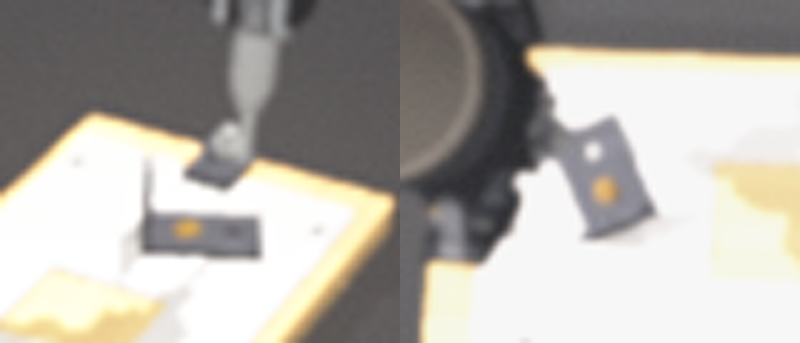

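```bash
python3 -c "
from h import *
np.set_printoptions(linewidth=200,suppress=True,precision=4)
print(proj('top',(.6002,.212,.062)),proj('top',(.6007,.2134,.15)))
print('tip exp',proj('scene',(.6007,.2134,.062)))
s=cv2.imread('pics/s4.png').astype(int);g=s.sum(2)//3
for v in range(138,157): print(v,g[v,322:346])
print('tip@',onz('scene',(332.8,152.2),.062))
"
```

```text
[164.7604 208.5381] [153.6484 204.9257]
tip exp [332.7755 153.2767]
138 [ 91  91  91  92  91  90  90 101 137 166 176 177 174 172 164 143 113  94  89  90  89  90  91  91]
139 [ 94  92  92  91  93  92  89 101 136 166 175 177 175 171 163 139 107  91  90  90  90  90  91  90]
140 [ 93  93  92  92  92  91  91  99 131 162 175 177 174 170 160 131 102  91  90  91  90  92  90  92]
141 [ 92  94  92  93  92  92  90  97 122 153 172 176 174 166 147 116  96  92  92  92  91  89  91  90]
142 [ 94  93  92  93  92  95  91  93 111 145 166 172 167 154 128 102  91  91  89  92  92  93  91  93]
143 [ 93  93  93  93  93  93  94  93 103 134 160 166 159 139 112  94  92  92  93  90  91  91  91  91]
144 [ 93  94  93  95  92  92  92  91  96 121 150 162 149 119 100  93  92  92  92  91  92  92  93  92]
145 [ 93  94  93  92  94  92  96  99 101 114 149 167 143 107  94  92  92  93  93  92  91  91  93  92]
146 [ 94  94  97  95  94  95 110 140 148 139 155 166 137 101  93  93  93  92  92  92  94  93  91  91]
147 [ 91  93  93  94  94 110 148 192 205 183 169 164 129 100  92  93  93  94  92  94  94  93  92  93]
148 [110 100
[... 233 characters left out ...]
197 188 159 118  96  93  94  93  94  90  94  92  93  92  95]
151 [242 241 225 163 126 141 165 174 183 187 182 156 121  99  92  92  92  94  95  92  93  95  93  94]
152 [238 226 190 140 112 117 137 148 155 165 171 152 132 123 111 100  93  93  92  94  92  95  94  93]
153 [227 183 144 128 118 116 123 128 134 145 150 147 177 196 182 156 140 127 111  99  91  94  91  93]
154 [187 136 124 124 125 128 129 130 129 129 131 161 214 229 227 224 217 205 187 156 133 114 100  95]
155 [158 109 108 110 117 124 125 126 124 124 158 211 232 236 237 238 237 234 229 223 212 187 162 141]
156 [207 169 143 117 110 111 111 109 117 162 230 247 248 245 244 243 241 240 238 237 234 229 224 214]
tip@ [0.5986 0.2185 0.062 ]
```

>>> send_rows --pt "-1 -1.6 10 0 0 0 -1" --pt "-1 -1.6 20 0 0 0 -1" --pt "-1 -1.6 27 0 0 0 -1" --pt "-1 -1.6 30 0 0 0 -1" --pt "-1 -1.6 30 0 0 0 -1" --pt "-1 -1.6 30 0 0 0 -1"

```text
clock: 7.58
tcp_pos: [0.5982, 0.2135, 0.1151]
ee_rot: [3.141, 0.001, 1.505]
force: [-0.8, -0.8, -2.0]
grip_width: 0.0172
grip_force: 59.2
```

```bash
python3 -c "
from h import *
np.set_printoptions(linewidth=200,suppress=True,precision=4)
go([.5990,.2125,.1165],1.508)
I=[env.read_camera('scene').astype(float) for _ in range(4)];s=np.mean(I,0);t=env.read_camera('top');cv2.imwrite('pics/t5.png',t);cv2.imwrite('pics/s5.png',s)
s=s.astype(np.uint8)
a=cv2.resize(s[140:176,304:346],(400,343),interpolation=cv2.INTER_CUBIC);b=cv2.resize(t[195:229,150:190],(400,343),interpolation=cv2.INTER_CUBIC)
cv2.imwrite('pics/z6.png',np.hstack([a,b]))
print(proj('scene',(.599,.2125,.032)))
g=s.astype(int).sum(2)//3
for v in range(152,172): print(v,g[v,314:340])
"
```

```text
shift [-0.95  0.88 -1.37] turn [ 0.0008  0.001  -0.0032] t 7.575 F [-0.8  -0.85 -2.01] tcp [0.5982 0.2135 0.1151] rpy [3.1408 0.0009 1.5048]
[330.9989 163.4576]
152 [251 239 241 249 251 248 246 243 235 223 188 138 112 117 137 159 173 175 172 165 154 135 113  98  93  92]
153 [249 226 232 251 253 253 253 248 224 180 144 126 118 116 127 149 167 170 166 166 188 198 180 157 139 125]
154 [248 217 221 250 254 254 254 245 186 134 124 124 125 127 130 145 160 164 164 181 217 229 227 223 217 206]
155 [247 204 208 249 254 254 254 241 158 108 107 110 117 124 127 135 153 168 188 217 232 236 237 237 237 234]
156 [245 195 205 249 254 254 254 247 207 169 142 118 111 110 108 117 150 190 232 247 247 245 244 242 242 240]
157 [245 193 206 249 254 254 254 253 251 248 234 199 178 154 123 118 155 209 248 254 253 252 252 249 247 245]
158 [244 186 210 250 254 254 254 254 255 255 254 252 249 236 203 174 175 219 250 254 254 254 253 253 253 252]
159 [242 177 219 253 255 254 254 254 254 254 255 255 255 254 251 235 207 229 251 254 254 254 254 254 253 253]
160 [242 173 217 254 255 255 255 255 255 255 255 255 255 25
[... 678 characters left out ...]
129 129 130 180 248 255 254 254]
167 [173 116 113 126 128 128 128 130 131 130 128 127 116 102 100 115 132 139 138 133 130 175 248 255 254 254]
168 [180 117 106 115 118 117 118 116 111 107 106 104  97  90  99 118 133 136 135 130 128 172 247 255 254 254]
169 [206 181 177 181 182 181 176 154 128 117 117 119 113 106 109 118 125 126 125 122 118 166 245 254 254 254]
170 [249 254 255 255 255 255 253 237 202 187 187 191 186 188 195 199 202 202 201 197 191 212 249 254 254 254]
171 [255 255 255 255 255 255 255 245 230 224 224 226 232 249 255 255 255 255 255 255 255 254 255 255 255 255][ WARN:0@2.293] global loadsave.cpp:1063 imwrite_ Unsupported depth image for selected encoder is fallbacked to CV_8U.
```

View pics/z6.png

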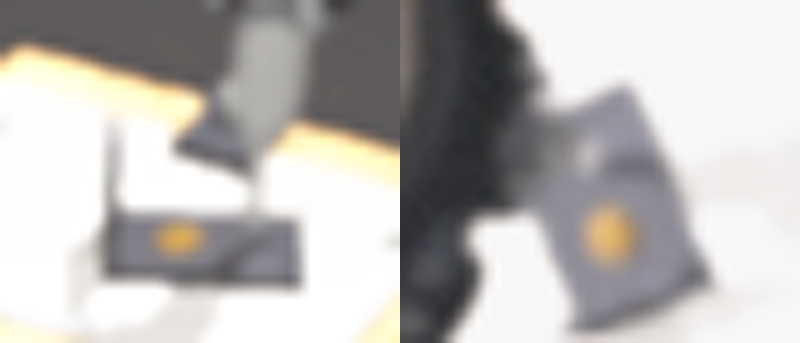

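The scene view shows the tip at about (330.3,162.5), right above the foot, and the top view shows it just left of the white hole (168.3,210). I'll compare the hole's pixels in the top view against the first picture to find the tip there.

```bash
python3 -c "
from h import *
np.set_printoptions(linewidth=200,suppress=True,precision=4)
t=np.mean([env.read_camera('top').astype(float) for _ in range(4)],0);g=t.mean(2).astype(int)
t0=cv2.imread('pics/top0.png').mean(2).astype(int)
for v in range(203,217): print(v,g[v,158:176],t0[v,158:176])
s=env.read_state();print(s['tcp_pos'],s['ee_rot'],s['force'])
p=s['tcp_pos']
for z in (.0845,.075,.0585,.045):
  q=p-[0,0,z];print(proj('top',q),proj('scene',q))
"
```

```text
203 [ 44  44  48  64  90 120 169 232 246 247 246 243 231 214 207 229 246 247] [247 247 247 247 247 247 247 247 247 247 246 243 231 213 205 228 246 247]
204 [ 44  47  53  74 106 136 173 220 240 241 232 210 182 164 163 198 240 247] [247 247 247 247 247 247 247 247 246 243 233 213 185 167 164 196 239 247]
205 [ 46  47  56  79 109 134 159 189 207 201 182 162 152 149 153 172 224 246] [247 247 247 247 247 246 243 235 225 209 186 170 159 154 151 171 222 245]
206 [ 45  49  58  77  96 112 128 145 154 154 150 149 149 150 152 159 195 239] [247 247 247 246 243 232 212 189 175 167 160 158 154 153 151 157 194 238]
207 [ 48  52  64  77  89  98 109 121 130 139 147 152 152 154 153 154 173 222] [247 246 243 232 211 185 168 158 156 157 159 161 157 152 152 153 171 220]
208 [ 47  54  70  82  90  98 110 120 129 142 162 166 159 155 153 152 161 197] [247 244 221 186 164 152 150 148 152 170 188 181 162 156 153 152 160 194]
209 [ 48  59  72  81  88 100 115 127 133 156 183 180 162 152 147 146 149 172] [247 243 214 165 147 145 147 145 156 200 225 214 177 157 152 150 153 176]
210 [ 50  59  72  79  86 100 120 131
[... 559 characters left out ...]
144 142 142]
214 [ 50  54  72  98 119 130 137 142 144 147 146 146 147 147 147 145 144 142] [247 247 247 244 213 162 144 144 143 145 145 146 145 144 145 144 146 141]
215 [ 69  73  85 111 140 146 143 144 145 146 150 154 158 157 150 146 145 144] [247 247 247 246 231 180 149 143 143 145 148 152 156 155 148 144 146 141]
216 [133 149 157 179 198 182 156 147 145 147 155 168 174 167 152 144 144 144] [247 247 247 247 243 207 159 146 144 146 154 166 171 164 149 143 142 143]
[0.5979 0.2135 0.1149] [3.1414 0.0011 1.5049] [ 0.0465 -0.3468 -1.304 ]
[167.4908 210.5868] [330.6895 163.7198]
[166.4874 210.2736] [331.0036 160.5424]
[164.7057 209.7176] [331.558  154.9342]
[163.2098 209.2507] [332.0202 150.2591]
```

>>> send_rows --pt "-0.8 2 0 0 0 0 -1" --pt "-0.8 2 2 0 0 0 -1" --pt "-0.8 2 4 0 0 0 -1" --pt "-0.8 2 6 0 0 0 -1" --pt "-0.8 2 7.5 0 0 0 -1" --pt "-0.8 2 7.5 0 0 0 -1" --pt "-0.8 2 7.5 0 0 0 -1"

```text
clock: 8.9
tcp_pos: [0.5996, 0.213, 0.1071]
ee_rot: [-3.141, 0.001, 1.505]
force: [-1.2, 0.8, -1.7]
grip_width: 0.0175
grip_force: 59.3
```

```bash
python3 -c "
from h import *
go([.5998,.2126,.1055],1.508)
np.set_printoptions(linewidth=200,suppress=True,precision=4)
s=np.mean([env.read_camera('scene').astype(float) for _ in range(4)],0);g=s.mean(2).astype(int)
for v in range(156,172): print(v,g[v,316:340])
for _ in range(3):
  S=env.read_state();print(S['tcp_pos'],S['force'],S['moment']);env.read_camera('top')
"
```

```text
shift [-0.38  0.25  1.62] turn [-0.0003  0.0007 -0.0028] t 8.9 F [-1.19  0.83 -1.75] tcp [0.5996 0.213  0.1071] rpy [-3.1412e+00  7.0000e-04  1.5052e+00]
156 [206 249 254 254 254 247 207 169 141 117 110 110 115 140 162 169 171 198 234 244 244 243 242 240]
157 [206 249 254 254 254 253 251 248 234 199 178 152 127 133 152 163 182 228 250 253 252 249 247 245]
158 [209 251 254 254 254 254 254 255 254 252 249 236 207 189 174 173 213 247 254 254 253 253 253 252]
159 [219 253 255 254 254 254 254 254 255 255 255 254 252 248 227 203 239 253 254 254 254 253 253 253]
160 [217 254 255 255 255 255 255 255 255 255 255 255 255 254 240 221 246 254 254 254 253 253 253 253]
161 [183 235 245 246 246 246 246 248 250 250 250 249 249 246 228 214 241 251 252 252 253 253 253 253]
162 [134 166 178 179 180 180 184 194 200 201 201 200 199 194 186 187 205 217 222 237 251 253 253 253]
163 [113 129 134 134 137 145 151 155 153 145 141 140 140 144 160 166 155 148 156 206 249 254 253 253]
164 [112 128 130 132 138 150 155 160 155 141 131 130 130 136 157 160 141 130 135 192 249 254 254 253]
165 [117 129 131 131 138 149
[... 201 characters left out ...]
130 131 130 128 125 118 108 101 104 121 135 137 133 130 174 248 255 254 254]
168 [105 115 118 117 116 115 110 107 107 105  97  90  91 106 123 131 134 130 127 172 247 255 254 254]
169 [177 181 181 181 176 154 128 117 118 119 114 105 103 113 122 126 125 121 119 166 245 254 254 254]
170 [255 255 255 255 254 242 206 186 187 191 183 168 164 182 200 203 202 198 190 212 249 254 254 254]
171 [255 255 255 255 255 253 234 224 225 227 223 215 224 248 255 255 255 255 255 254 255 255 255 255]
[0.5996 0.2129 0.1072] [ 0.5723  1.1384 -1.944 ] [0.3671 0.0783 0.0129]
[0.5996 0.2128 0.1072] [-0.138   1.9034 -2.0656] [0.3345 0.1109 0.0417]
[0.5996 0.2128 0.1072] [-0.3371  0.5812 -0.9061] [0.4134 0.1124 0.0076]
```

No vertical force though the point is already below the bracket's top, so it is in the hole; a small +y side force means it rubs the −y side. Shifting +y.

>>> send_rows --pt "0.8 0 0 0 0 0 -1" --pt "0.8 0 0 0 0 0 -1"

```text
clock: 9.5
tcp_pos: [0.5997, 0.2131, 0.1073]
ee_rot: [-3.141, 0.002, 1.505]
force: [-1.1, -0.2, -1.0]
grip_width: 0.0167
grip_force: 59.2
```

```bash
python3 -c "
from h import *
for _ in range(4):
  S=env.read_state();print(S['tcp_pos'],S['force'].round(2),S['moment'].round(3));env.read_camera('top')
"
```

```text
[0.59971954 0.21314851 0.10725976] [-1.09 -0.22 -0.98] [ 0.252  0.21  -0.034]
[0.59976457 0.21314796 0.10727325] [-0.34  0.81 -2.04] [0.191 0.161 0.071]
[0.59976524 0.21316408 0.10729953] [-0.25  0.19 -1.99] [ 0.2    0.153 -0.017]
[0.59973995 0.21314918 0.10724646] [-0.22  1.64 -2.85] [ 0.215  0.219 -0.019]
```

>>> send_rows --pt "0.8 -0.6 0 0 0 0 -1" --pt "0.8 -0.6 0 0 0 0 -1"

```text
clock: 9.95
tcp_pos: [0.5997, 0.2137, 0.1075]
ee_rot: [3.141, 0.002, 1.505]
force: [-0.1, -0.1, -1.8]
grip_width: 0.0171
grip_force: 59.2
```

```bash
python3 -c "
from h import *
for _ in range(4):
  S=env.read_state();print(S['tcp_pos'],S['force'].round(2),S['moment'].round(3));env.read_camera('top')
"
```

```text
[0.59970992 0.21374268 0.10750328] [-0.07 -0.13 -1.84] [-0.02  -0.016  0.02 ]
[0.59971118 0.21372557 0.10751122] [-0.08  0.15 -1.02] [-0.055  0.023 -0.014]
[0.59967403 0.21374517 0.10748488] [-0.27 -0.27 -2.73] [-0.014 -0.001 -0.015]
[0.59959041 0.21384058 0.1074591 ] [-0.32  0.   -1.12] [ 0.006  0.018 -0.015]
```

>>> send_rows --pt "0 0 1 0 0 0 -1" --pt "0 0 2 0 0 0 -1" --pt "0 0 3 0 0 0 -1" --pt "0 0 3 0 0 0 -1"

```text
clock: 10.65
tcp_pos: [0.5995, 0.2141, 0.1046]
ee_rot: [3.141, 0.001, 1.505]
force: [-0.4, -0.4, 0.9]
grip_width: 0.0172
grip_force: 59.5
```

```bash
cat > r.py <<'E'
from h import *
F=[];M=[]
for _ in range(3):
    S=env.read_state();F.append(S['force']);M.append(S['moment']);env.read_camera('top')
print(S['clock'],S['tcp_pos'].round(4),np.mean(F,0).round(2),np.mean(M,0).round(3))
E
python3 r.py
```

```text
10.75 [0.5995 0.2142 0.1045] [ 0.19 -0.24  0.95] [-0.044  0.072  0.003]
```

Net +2.6 N at TCP z 0.1045: the point is on the panel at its correct height, preload reached. Pressing on in small steps.

>>> send_rows --pt "0 0 1 0 0 0 -1" --pt "0 0 1 0 0 0 -1"

```text
clock: 11.05
tcp_pos: [0.5995, 0.2142, 0.1033]
ee_rot: [3.141, 0.001, 1.505]
force: [0.3, -0.1, 1.6]
grip_width: 0.0174
grip_force: 59.6
```

>>> send_rows --pt "0 0 1 0 0 0 -1" --pt "0 0 1 0 0 0 -1"

```text
clock: 11.3
tcp_pos: [0.5995, 0.2142, 0.1027]
ee_rot: [3.141, 0.001, 1.505]
force: [0.0, -0.8, 4.3]
grip_width: 0.0172
grip_force: 59.9
```

```bash
python3 r.py
```

```text
11.4 [0.5995 0.2142 0.1027] [-0.54 -0.4   3.92] [-0.078  0.176 -0.045]
```

>>> send_rows --pt "0 0 0.7 0 0 0 -1" --pt "0 0 0.7 0 0 0 -1"

```text
clock: 11.7
tcp_pos: [0.5995, 0.2142, 0.1021]
ee_rot: [3.141, 0.001, 1.505]
force: [-1.0, -0.3, 4.9]
grip_width: 0.0171
grip_force: 60.1
```

>>> send_rows --pt "0 0 0.6 0 0 0 -1" --pt "0 0 0.6 0 0 0 -1"

```text
clock: 11.95
tcp_pos: [0.5996, 0.2142, 0.1017]
ee_rot: [3.141, 0.001, 1.505]
force: [-1.2, -1.2, 6.4]
grip_width: 0.0169
grip_force: 60.2
```

```bash
python3 r.py
```

```text
12.05 [0.5995 0.2142 0.1017] [-1.44 -0.66  6.06] [-0.109  0.358  0.012]
```

>>> send_rows --pt "0 -0.4 0.6 0 0 0 -1" --pt "0 -0.4 0.6 0 0 0 -1"

```text
clock: 12.35
tcp_pos: [0.5995, 0.2142, 0.1014]
ee_rot: [3.14, 0.001, 1.505]
force: [-2.1, -0.8, 7.3]
grip_width: 0.0172
grip_force: 60.2
```

```bash
python3 r.py
```

```text
12.45 [0.5995 0.2142 0.1014] [-1.71 -0.92  6.86] [-0.146  0.347  0.006]
```

>>> send_rows --pt "0 -0.4 0.6 0 0 0 -1" --pt "0 -0.4 0.6 0 0 0 -1"

```text
clock: 12.75
tcp_pos: [0.5994, 0.2142, 0.1011]
ee_rot: [3.139, 0.0, 1.505]
force: [-1.0, -1.0, 7.5]
grip_width: 0.0174
grip_force: 60.3
```

```bash
python3 r.py
```

```text
12.85 [0.5994 0.2143 0.1011] [-1.07 -0.74  6.93] [-0.138  0.302 -0.001]
```

>>> send_rows --pt "0 -0.2 0.6 0 0 0 -1" --pt "0 -0.2 0.6 0 0 0 -1"

```text
clock: 13.15
tcp_pos: [0.5994, 0.2143, 0.1007]
ee_rot: [3.139, 0.0, 1.505]
force: [-1.8, -1.0, 8.4]
grip_width: 0.0173
grip_force: 60.3
```

```bash
python3 r.py
```

```text
13.25 [0.5994 0.2142 0.1007] [-1.56 -0.66  7.9 ] [-0.163  0.298 -0.   ]
```

>>> send_rows --pt "0 0 0.5 0 0 0 -1" --pt "0 0 0.5 0 0 0 -1"

```text
clock: 13.55
tcp_pos: [0.5994, 0.2142, 0.1004]
ee_rot: [3.139, 0.0, 1.505]
force: [-1.7, -1.1, 9.2]
grip_width: 0.0168
grip_force: 60.5
```

```bash
python3 r.py
```

```text
13.65 [0.5994 0.2143 0.1004] [-1.35 -1.22  8.74] [-0.166  0.338  0.017]
```

>>> send_rows --pt "0 0 0.5 0 0 0 -1" --pt "0 0 0.5 0 0 0 -1"

```text
clock: 13.95
tcp_pos: [0.5994, 0.2142, 0.1001]
ee_rot: [3.139, 0.0, 1.505]
force: [-1.9, 0.1, 9.7]
grip_width: 0.0172
grip_force: 60.6
```

```bash
python3 r.py
```

```text
14.05 [0.5994 0.2143 0.1   ] [-1.82 -0.75  9.6 ] [-0.19   0.423 -0.014]
```

>>> send_rows --pt "0 -0.1 0.5 0 0 0 -1" --pt "0 -0.1 0.5 0 0 0 -1"

```text
clock: 14.35
tcp_pos: [0.5994, 0.2142, 0.0997]
ee_rot: [3.139, 0.0, 1.505]
force: [-3.0, -0.4, 10.4]
grip_width: 0.0171
grip_force: 60.6
```

>>> send_rows --pt "0 -0.1 0.4 0 0 0 -1" --pt "0 -0.1 0.4 0 0 0 -1"

```text
clock: 14.6
tcp_pos: [0.5994, 0.2143, 0.0995]
ee_rot: [3.138, -0.0, 1.505]
force: [-1.9, -0.8, 10.2]
grip_width: 0.017
grip_force: 60.7
```

```bash
python3 r.py
```

```text
14.7 [0.5994 0.2143 0.0995] [-1.4  -0.7  10.23] [-0.211  0.466  0.008]
```

>>> send_rows --pt "0 -0.1 0.4 0 0 0 -1" --pt "0 -0.1 0.4 0 0 0 -1"

```text
clock: 15.0
tcp_pos: [0.5993, 0.2143, 0.0992]
ee_rot: [3.138, -0.0, 1.505]
force: [-1.8, -0.4, 11.3]
grip_width: 0.0173
grip_force: 60.8
```

```bash
python3 r.py
```

```text
15.1 [0.5994 0.2143 0.0992] [-1.6  -0.67 11.4 ] [-0.225  0.471  0.022]
```

>>> send_rows --pt "0 -0.1 0.4 0 0 0 -1" --pt "0 -0.1 0.4 0 0 0 -1"

```text
clock: 15.4
tcp_pos: [0.5993, 0.2143, 0.099]
ee_rot: [3.138, -0.0, 1.505]
force: [-1.6, -0.2, 12.6]
grip_width: 0.0174
grip_force: 60.8
```

```bash
python3 r.py
```

```text
15.5 [0.5994 0.2143 0.099 ] [-1.18 -0.83 11.62] [-0.237  0.506  0.002]
```

>>> send_rows --pt "0 -0.1 0.4 0 0 0 -1" --pt "0 -0.1 0.4 0 0 0 -1"

```text
clock: 15.8
tcp_pos: [0.5994, 0.2143, 0.0987]
ee_rot: [3.138, -0.0, 1.505]
force: [-2.3, -0.4, 11.9]
grip_width: 0.0175
grip_force: 60.9
```

```bash
python3 r.py
```

```text
15.9 [0.5993 0.2143 0.0987] [-2.07 -0.9  12.04] [-0.231  0.491 -0.009]
```

>>> send_rows --pt "0 -0.1 0.4 0 0 0 -1" --pt "0 -0.1 0.4 0 0 0 -1"

```text
clock: 16.2
tcp_pos: [0.5993, 0.2143, 0.0984]
ee_rot: [3.138, -0.0, 1.505]
force: [-1.6, -1.1, 12.9]
grip_width: 0.0172
grip_force: 60.9
```

```bash
python3 r.py
```

```text
16.3 [0.5993 0.2143 0.0985] [-1.84 -0.84 12.1 ] [-0.262  0.531  0.014]
```

>>> send_rows --pt "0 -0.1 0.4 0 0 0 -1" --pt "0 -0.1 0.4 0 0 0 -1"

```text
clock: 16.6
tcp_pos: [0.5993, 0.2143, 0.0982]
ee_rot: [3.137, -0.0, 1.505]
force: [-1.5, -0.4, 13.2]
grip_width: 0.0171
grip_force: 61.0
```

```bash
python3 r.py
```

```text
16.7 [0.5993 0.2143 0.0982] [-1.74 -1.46 13.28] [-0.267  0.588 -0.016]
```

>>> send_rows --pt "0 -0.1 0.4 0 0 0 -1" --pt "0 -0.1 0.4 0 0 0 -1"

```text
clock: 17.0
tcp_pos: [0.5993, 0.2143, 0.0977]
ee_rot: [3.137, -0.0, 1.505]
force: [-1.6, -1.1, 12.4]
grip_width: 0.0173
grip_force: 60.8
```

```bash
python3 r.py
```

```text
17.1 [0.5993 0.2143 0.0977] [-1.74 -1.   12.39] [-0.254  0.476  0.03 ]
```

Force dropped slightly without a real snap, so the barrel may be creeping in the jaws; raising grip force, then pressing on.

>>> send_rows --pt "0 0 0 0 0 0 -1" --pt "0 0 0 0 0 0 -1" --grip_force 115

```text
clock: 17.4
tcp_pos: [0.5996, 0.2145, 0.0965]
ee_rot: [3.136, -0.0, 1.505]
force: [0.9, -0.3, 6.9]
grip_width: 0.0162
grip_force: 112.6
```

```bash
python3 r.py; python3 -c "
from h import *
s=np.mean([env.read_camera('scene').astype(float) for _ in range(3)],0).astype(np.uint8);cv2.imwrite('pics/s7.png',s)
cv2.imwrite('pics/z7.png',cv2.resize(s[100:180,290:370],(600,600),interpolation=cv2.INTER_CUBIC))"
```

```text
17.5 [0.5997 0.2145 0.0965] [0.95 0.16 6.71] [-0.058 -0.302  0.004]
```

View pics/z7.png

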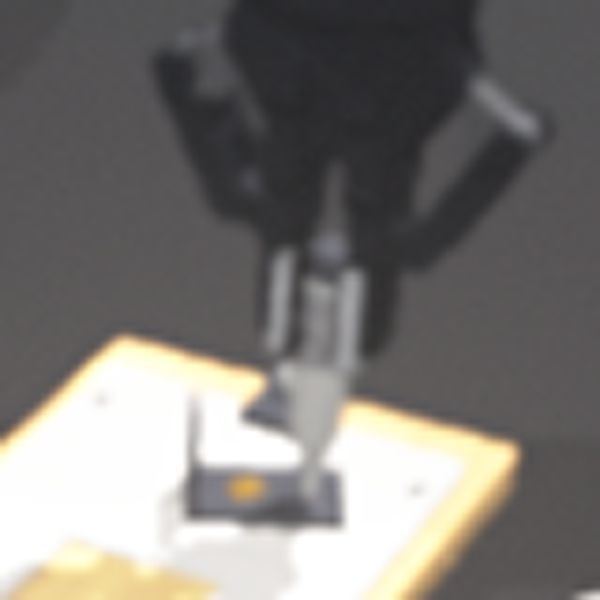

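View: punch vertical in the hole at about px (331,163), pads holding the barrel. I'll compare barrel position relative to the pads with the earlier picture to tell slip from snap.

```bash
python3 -c "
from h import *
np.set_printoptions(linewidth=220,suppress=True,precision=3)
a=cv2.imread('pics/s5.png').mean(2);b=cv2.imread('pics/s7.png').mean(2)
A=np.array([.5979,.2135,.1149]);B=np.array([.5997,.2145,.0965])
ps,qs=proj('scene',A),proj('scene',B);print(ps,qs,qs-ps)
for name,(dz0,dz1,hw) in dict(pads=(.025,-.017,9),capTop=(.03,.008,3),barrel=(-.022,-.05,6)).items():
  p0,p1=proj('scene',A+[0,0,dz0]),proj('scene',A+[0,0,dz1])
  x0,x1=int(min(p0[0],p1[0])-hw),int(max(p0[0],p1[0])+hw);y0,y1=int(p0[1]),int(p1[1])
  T=a[y0:y1,x0:x1].astype(np.float32);dx,dy=np.round(qs-ps).astype(int)
  S=b[y0+dy-5:y1+dy+6,x0+dx-4:x1+dx+5].astype(np.float32)
  r=cv2.matchTemplate(S,T,cv2.TM_CCOEFF_NORMED);_,m,_,l=cv2.minMaxLoc(r)
  i,j=l[1],l[0];c=r[max(i-1,0):i+2,j]
  sub=(c[0]-c[2])/(2*(c[0]-2*c[1]+c[2])) if len(c)==3 else 0
  print(name,(x0,y0,x1,y1),'shift',j-4+dx,i-5+dy+sub,m)
print('px/mm',(proj('scene',B-[0,0,.001])-qs))
for nm,im,P in(('a',a,A),('b',b,B)):
  print(nm,[int(cv2.getRectSubPix(im.astype(np.float32),(3,1),tuple(map(float,proj('scene',P+[0,0,z/1000])))).mean()) for z in range(32,-76,-2)])
"
```

```text
[333.635 134.067] [333.803 140.794] [0.168 6.727]
pads (324, 124, 343, 140) shift 0 7.043966095894575 0.9721327424049377
capTop (330, 122, 337, 131) shift 0 6.997614794643596 0.9700501561164856
barrel (325, 142, 338, 151) shift 1 2 0.5882430672645569
px/mm [-0.036  0.361]
a [80, 83, 91, 102, 112, 113, 105, 94, 85, 84, 93, 111, 135, 143, 139, 134, 131, 131, 129, 126, 123, 122, 121, 121, 121, 126, 137, 154, 168, 174, 177, 176, 176, 176, 175, 175, 175, 175, 175, 175, 174, 171, 169, 168, 169, 179, 193, 207, 214, 219, 223, 230, 234, 235]
b [77, 80, 88, 97, 106, 108, 103, 95, 87, 91, 100, 113, 131, 137, 137, 132, 130, 131, 132, 132, 131, 129, 128, 126, 127, 129, 136, 149, 162, 173, 176, 177, 176, 176, 176, 176, 175, 175, 175, 175, 175, 176, 177, 182, 185, 187, 177, 168, 159, 157, 154, 151, 141, 133]
```

No slip (barrel-to-pad profile unchanged), yet the load fell from 15 N to about 8 N at deeper travel: the spring has snapped. Lifting straight out, undoing the side bias.

>>> send_rows --pt "0 0.8 -2 0 0 0 -1" --pt "0 1.5 -5 0 0 0 -1" --pt "0 1.5 -8 0 0 0 -1" --pt "0 1.5 -11 0 0 0 -1" --pt "0 1.5 -15 0 0 0 -1" --pt "0 1.5 -20 0 0 0 -1" --pt "0 1.5 -35 0 0 0 -1" --pt "0 1.5 -60 0 0 0 -1" --pt "0 1.5 -60 0 0 0 -1" --pt "0 1.5 -60 0 0 0 -1"

```text
clock: 18.95
tcp_pos: [0.5985, 0.2142, 0.1545]
ee_rot: [-3.141, 0.001, 1.505]
force: [0.4, -0.9, -2.4]
grip_width: 0.0164
grip_force: 112.5
```

```bash
python3 r.py; python3 -c "
from h import *
go([.565,-.2324,.175],1.508)
a=cv2.imread('pics/s0.png') if 0 else cv2.imread('pics/scene0.png').astype(int)
s=env.read_camera('scene').astype(int);cv2.imwrite('pics/s8.png',s.astype(np.uint8))
print('bracket change',abs(a-s)[161:171,312:336].mean(),a[161:171,312:336].mean(),s[161:171,312:336].mean())
g=s.sum(2)//3
"
```

```text
19.05 [0.5981 0.2142 0.1537] [ 0.08 -0.09 -2.06] [-0.004  0.009  0.026]
shift [-447.77   -3.69  -20.42] turn [-0.0023  0.002  -0.0031] t 19.1 F [-0.22  0.58 -2.11] tcp [0.5981 0.2141 0.1536] rpy [-3.1393e+00  2.1000e-03  1.5049e+00]
bracket change 3.5527777777777776 173.71944444444443 170.225
```

>>> send_rows --pt "0 0 -40 0 0 0 -1" --pt "0 0 -80 0 0 0 -1" --pt "-20 0 -110 0 0 0 -1" --pt "-70 -1 -115 0 0 0 -1" --pt "-120 -1 -115 0 0 0 -1" --pt "-170 -1 -115 0 0 0 -1" --pt "-220 -2 -115 0 0 0 -1" --pt "-270 -2 -115 0 0 0 -1" --pt "-320 -3 -115 0 0 0 -1" --pt "-370 -3 -115 0 0 0 -1" --pt "-415 -4 -115 0 0 0 -1" --pt "-440 -4 -95 0 0 0 -1" --pt "-447.5 -4 -55 0 0 0 -1" --pt "-447.5 -4 -25 0 0 0 -1" --pt "-447.5 -4 -16 0 0 0 -1" --pt "-447.5 -4 -16 0 0 0 -1" --pt "-447.5 -4 -16 0 0 0 -1"

```text
clock: 21.28
tcp_pos: [0.5665, -0.2324, 0.173]
ee_rot: [3.139, 0.002, 1.505]
force: [-0.1, 0.1, -1.4]
grip_width: 0.016
grip_force: 112.7
```

```bash
python3 r.py; python3 -c "
from h import *
go([.565,-.2324,.131],1.505)
s=env.read_camera('scene');cv2.imwrite('pics/s9.png',s)
cv2.imwrite('pics/z8.png',cv2.resize(s[170:290,150:280],(650,600),interpolation=cv2.INTER_CUBIC))"
```

```text
21.375 [ 0.5664 -0.2324  0.173 ] [ 0.16  0.2  -1.28] [-0.022 -0.008 -0.012]
shift [-0.11 -1.34 41.76] turn [0.0024 0.0019 0.0002] t 21.425 F [ 0.93  0.93 -1.12] tcp [ 0.5663 -0.2323  0.1728] rpy [3.1392e+00 1.9000e-03 1.5052e+00]
```

View pics/z8.png

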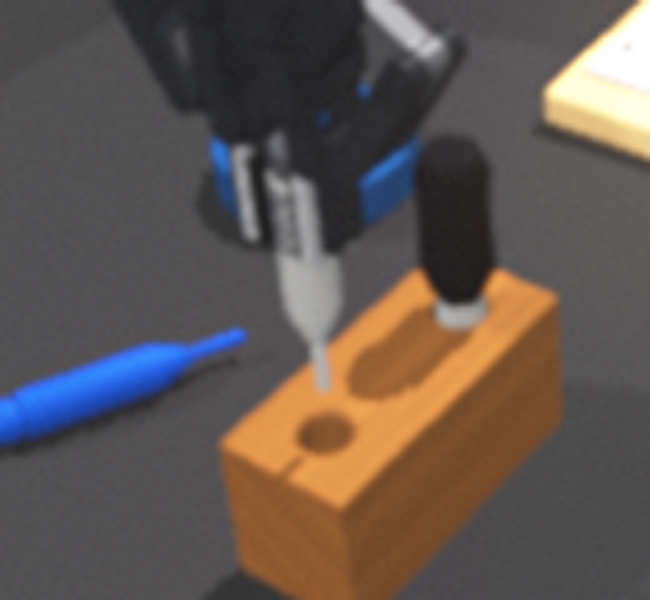

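The tip (214,247) hangs just above the empty hole (215,256.4). Inserting to just before the barrel reaches the mouth.

>>> send_rows --pt "0 -1.3 15 0.002 0.002 0 -1" --pt "0 -1.3 35 0.002 0.002 0 -1" --pt "0 -1.3 50 0.002 0.002 0 -1" --pt "0 -1.3 60 0.002 0.002 0 -1" --pt "0 -1.3 64 0.002 0.002 0 -1" --pt "0 -1.3 66 0.002 0.002 0 -1" --pt "0 -1.3 66 0.002 0.002 0 -1"

```text
clock: 22.35
tcp_pos: [0.5645, -0.2321, 0.1058]
ee_rot: [-3.14, -0.001, 1.505]
force: [-0.3, -0.5, -1.8]
grip_width: 0.0158
grip_force: 112.7
```

```bash
python3 r.py
```

```text
22.45 [ 0.5646 -0.2322  0.1059] [-0.19 -0.31 -1.55] [-0.021  0.017 -0.011]
```

>>> send_rows --pt "0 0 4 0 0 0 -1" --pt "0 0 8 0 0 0 -1" --pt "0 0 12 0 0 0 -1" --pt "0 0 14 0 0 0 -1" --pt "0 0 15 0 0 0 -1" --pt "0 0 15 0 0 0 -1"

```text
clock: 23.25
tcp_pos: [0.5641, -0.232, 0.0906]
ee_rot: [-3.139, -0.001, 1.505]
force: [-0.4, 0.0, 0.9]
grip_width: 0.016
grip_force: 113.0
```

```bash
python3 r.py
```

```text
23.35 [ 0.5641 -0.2319  0.0906] [-0.71  0.38  0.81] [ 0.159  0.272 -0.026]
```

On the floor (+2.5 N preload). Releasing slowly and withdrawing.

>>> send_rows --pt "0 0 0 0 0 0 -0.3" --pt "0 0 0 0 0 0 0.2" --pt "0 0 0 0 0 0 1" --pt "0 0 0 0 0 0 1" --pt "0 0 0 0 0 0 1" --pt "0 0 0 0 0 0 1" --pt "0 0 -15 0 0 0 1" --pt "0 0 -45 0 0 0 1" --pt "0 0 -90 0 0 0 1" --pt "0 0 -130 0 0 0 1" --pt "0 0 -150 0 0 0 1" --pt "0 0 -150 0 0 0 1" --pt "0 0 -150 0 0 0 1"

```text
clock: 25.02
tcp_pos: [0.564, -0.2318, 0.2397]
ee_rot: [-3.138, -0.001, 1.505]
force: [0.6, -0.0, -0.4]
grip_width: 0.0853
grip_force: 0.0
```

```bash
python3 r.py; python3 -c "
from h import *
s=env.read_camera('scene');cv2.imwrite('pics/s10.png',s)
c=lambda x,y,w,h:cv2.resize(s[y:y+h,x:x+w],(400,400),interpolation=cv2.INTER_CUBIC)
cv2.imwrite('pics/z9.png',np.hstack([c(160,180,110,110),c(280,130,90,90)]))
t=env.read_camera('top');t0=cv2.imread('pics/top0.png')
print(abs(t.astype(int)-t0)[200:235,155:185].mean())"
```

```text
25.125 [ 0.5638 -0.2316  0.239 ] [-0.26 -0.04 -0.1 ] [-0.007  0.013  0.008]
2.0863492063492064
```

View pics/z9.png

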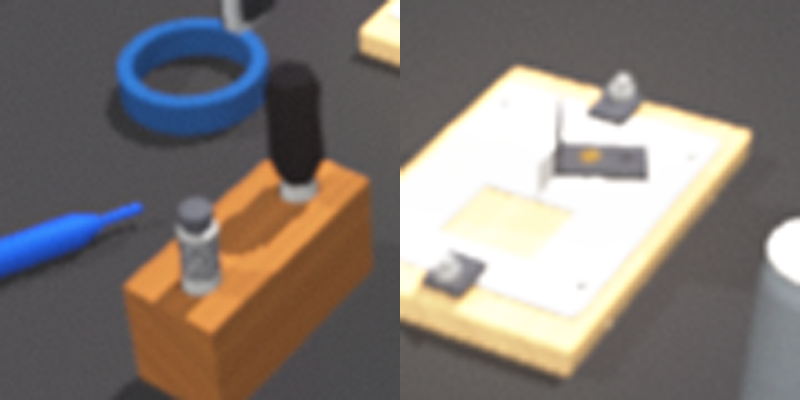

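The punch stands back in its hole at about (214,245), and the bracket and driver are unmoved. Handing in.

```bash
python3 -c "
from rig import env
print(env.finish_job())"
```

```text
the job is handed in; nothing more can be done
None
```

I handed the job in at about 25 s: the panel is punched through the bracket hole, and the punch stands back in its hole with nothing else visibly moved. I inferred the snap from the load falling from about 15 N to 8 N at deeper travel, with no slip in the jaws. That fall came while I was raising the grip force, and the 8 N left, above the 4–6 N expected, suggests the punch may have come lightly onto its stop.

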